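# Knock a cast specimen out of its mould from below

### The arm

A 7-joint arm with a two-finger parallel gripper is mounted at the origin on a cart in front of the work surface, level with it; the furniture and walls round the work are solid. World frame = base frame: x ahead of the robot, y to its left, z up, the work surface at z = 0. Lengths are in m, angles in rad, forces in N, time in s.
With the tool pointing down it reaches from about 0.4 to 0.9 m from the base axis. Payload 5.6 kg.
Tool frame: the origin (TCP) lies midway between the tips of the shut fingers; the grasp point (between the pads) lies behind it (arm.hold_point_z is the z of the grasp point in the tool frame, in m); z points along the fingers, y is the line along which they close (so a half turn about z gives the same grasp; the last joint's range is limited). The gripper opens to 92 mm and grips with 3 to 60 N. Pads are 20 mm wide; open, the fingers measure 128 mm over their backs; the gripper's body (75 mm by 189 mm) begins 69 mm behind the grasp point.
Start: joints at [1.07, 0.468, -0.012, 1.603, 0.006, 1.071, -0.056], TCP at [0.287, -0.583, 0.215] pointing down, gripper open.
Joint ranges: [-2.53, 2.53], [-0.31, 2.02], [-1.57, 1.55], [0.28, 2.44], [-1.29, 4.43], [0.15, 1.84], [-2.92, 2.92]. Speed limits (rad/s): [2.57, 2.57, 3.14, 3.14, 3.14, 3.14, 3.14].

### API

Orientations are given as a unit quaternion [w, x, y, z].
In Python, from bench import arm gives the robot as it stands.
- The arm moves only by the tool drive_tool, never from a script. Its arguments are lists of equal length, an entry for each row: "hand": the opening, from 0 (shut) to 1 (fully open); "travel": the shift along the tool's x, y, z in cm, a list of three; "turn": the turn about the tool's z in rad. A call has 1 to 12 rows; each row is the pose to reach, as a shift and turn from the pose commanded when the call began, along the tool's axes at that moment; what a row does not reach only later rows make up. A row lasts 1/10 s, in which the tool goes at most 50 mm and 8.59 degrees, less where a joint would pass 70% of its speed; a pose out of reach is approached as far as the arm can. A call with a gripper value outside its range is refused whole. The fingers move at their own pace and stop on an object; the grip force is fixed at half the most. Time passes only in rows, so rows that repeat a pose let the fingers close. It gives the time, the measured TCP pose, the force, the opening and the grip force at its end, in the units of the state.
- arm.observe(): the state, without advancing time (a new reading comes with each control period).
- arm.snapshot(name): name is "scene" or "side" or "wrist"; returns the picture (480x640x3 uint8, red, green, blue); there is no depth.
- arm.get_calibration(name): a dict with "K" (3x3 intrinsics, pixels), "xyz" and "rotation" of the camera in the world. Camera axes: x right, y down, z forward; pixel columns grow to the right and rows downward; lengths in m; the calibration is good to about 2 mm. A picture is of the moment at which its call begins: read the wrist's pose just before it. get_calibration takes no time and is no camera call; for the wrist camera it gives the pose at the moment of the call.
- arm.close_job(): hands the job in; it is judged then, once.
The state is a dict: "t": time; "joints": joint angles; "qvel": joint speeds; "effort": joint torques, N m; "ee_pos": TCP position; "tool_rot": TCP orientation; "wrist_force": force on the tool from outside, world axes, zero at the start; "moment": the same for the moment, N m; "opening": finger opening in m; "grip_force": force on a finger pad.
Only numpy, scipy, OpenCV 4.12 (cv2) and the standard library are available. Lean on these libraries where they do the work, as an engineer would, in place of code of your own. Each camera call takes 0.05 s, during which the arm holds its last target. There are 200 camera calls.

### The job

The cast specimen puck is stuck in the round pocket of the mould block: take the C-shaped knockout tool by its black handle, bring its pin in under the block from the open front, feel out the hidden hole in the underside and push the pin gently up through it until the puck stands well proud of the block (about half its height), still upright in its pocket. Do not jam the tool hard against the mould. Then lower the tool, draw it out and stand it upright on the bench well clear of the mould, and leave everything else on the bench alone.

Things in the scene. Friction and masses are not known exactly. Their poses are not given: they have to be found in the camera images.
- mould: Fixed aluminium mould stand, 76 x 76 mm block, 119 mm high; origin at the centre of its base on the bench, z up. Open at the front (its -x side), with a back wall (inner face 27 mm behind the centre) and two side cheeks (inner faces 60 mm apart, reaching 35 mm ahead of and behind the centre); empty between them from the bench up to 80 mm. Tool and mould must not press on each other with over 30 N.
- mould_under (a point): On the pocket's axis at the underside of the steel shutter plate (50 x 50 x 5 mm, 80 mm above the bench), which turns stiffly about that axis. Its one through hole, 14 mm across, has its centre 7 mm from the axis in an unknown direction, different each time, that cannot be seen and is not reported: feel for it. Over the plate a space 30 mm wide leads to the puck's underside, 89 mm above the bench.
- mould_mouth (a point): Centre of the mouth of the round pocket (37.2 mm across, 30 mm deep) in the top face of the mould block, 119 mm above the bench; axes as those of the mould.
- puck_centre (a point): Centre (half-way up) of the stuck grey cast puck, 36 mm across, 29.5 mm high, 40 g. It starts fully down, its top 0.5 mm below the block's top face, so that it cannot be gripped. Three spring plungers in the pocket wall clamp it: it takes roughly 4 to 16 N to push it up, and it stays at the height it is pushed to (up to about 20 mm; beyond that it would come loose).
- knockout_handle (a point): Centre of the black handle of the loose C-shaped steel knockout tool (about 300 g), which starts standing upright on its foot. The handle is 26 mm (tool x) by 14 mm (tool y) by 40 mm high, straight above the pin, its centre 172 mm above the foot's underside; grip it from above across its 14 mm. Tool axes: z up, x from the spine towards the pin.
- knockout: The knockout tool, origin at its foot's underside below the pin axis. Foot 8 mm thick, 34 mm wide, from 74 mm behind to 16 mm ahead of the pin axis; spine: front face 62 mm behind the pin axis; top arm: underside 140 mm, top 152 mm above the foot's underside. The mould block fits in the gap of the C, with the spine in front of the block.
- knockout_tip (a point): Top of the tool's upright pin (8 mm thick, 1.5 mm chamfer), 38 mm above the foot's underside, 134 mm straight below the handle centre. The pin stands 24 mm out of a 20 mm wide collar, which does not enter the shutter hole and meets the shutter's underside when the puck has been raised by 15 mm.
- cup_a: Bystander: white-capped sample cup, 62 x 62 x 66 mm, origin under its centre.
- cup_b: Bystander: red-capped sample cup, 62 x 62 x 66 mm, origin under its centre.
- dropper: Bystander: dropper bottle with a tall black cap, 32 x 32 x 76 mm, between tool and mould, origin under its centre.
- dish: Bystander: petri dish, 91 x 91 x 15 mm, origin under its centre.
Things that resemble listed ones, but are neither listed nor needed, are in the scene too. Leave any orange look-alike of the knockout alone.

How it is judged:
On the way, in this order (a step that is already met when the one before it is completed fails the run):
1. the pin has entered the hidden hole in the mould's underside from below (z of knockout_tip in the frame of mould between 0.0835 and 0.11 m and horizontal distance between knockout_tip and mould below 0.014 m), for 0.05 s.
2. the pin has pushed the puck up by at least 9 mm (z of puck_centre in the frame of mould_mouth above -0.00625 m and horizontal distance between puck_centre and mould_mouth below 0.004 m and contact force between knockout and puck above 0.3 N), for 0.05 s.
At the end, for the whole second after the job is handed in: The puck stands upright (within 7 degrees) and centred (4 mm) in its pocket, raised by 9 to 20 mm from its seat; the knockout tool stands upright on its foot on the bench, released, touching nothing of the mould, its pin at least 80 mm from the mould's centre (z of puck_centre in the frame of mould_mouth between -0.00625 and 0.00475 m and horizontal distance between puck_centre and mould_mouth below 0.004 m and angle between puck_centre's own z axis and vertical below 0.12 rad and horizontal distance between knockout_tip and mould above 0.08 m and height (world z) of knockout_tip below 0.043 m and angle between knockout_handle's own z axis and vertical below 0.06 rad and contact force between knockout and mould below 0.1 N).
It fails at once if the tool is pressed against the mould with more than 30 N (contact force between knockout and mould above 30 N).
It fails at once if the puck is knocked out of its pocket (horizontal distance between puck_centre and mould_mouth above 0.02 m).
It fails at once if a bystander is moved by more than 20 mm (distance of any of cup_a, cup_b, dropper, dish from where it was at the start of the episode above 0.02 m).
It also fails if it takes over 64 s, if anything falls off the work surface, if the arm or the gripper's body presses on something with over 40 N, if the wrist force passes 120 N, or if a joint passes its speed limit or range.

## Working session

There is one attempt and no reset: what is moved stays moved. The work goes in short steps, Python scripts to look and compute and a tool call to move; the robot and the scene stay as the last step left them, time stands still between calls to the robot, and variables do not carry over. Pictures are saved under pics/ and viewed, at most 10 in all, crops included, and the job is handed in when it is done.

Besides the shell and the picture viewer there is one more tool, called after "Call:" in YAML: its name, and indented under it one key for each argument. drive_tool: Moves the arm, as the interface text tells. Its arguments: {"type":"object","properties":{"hand":{"type":"array","items":{"type":"number"}},"travel":{"type":"array","items":{"type":"array","items":{"type":"number"}}},"turn":{"type":"array","items":{"type":"number"}}},"required":["hand","travel","turn"]}

```bash
mkdir -p pics; ls
python3 - <<'E'
from bench import arm
import cv2,numpy as np
for n in("scene","side"):
    cv2.imwrite(f"pics/{n}0.png",arm.snapshot(n)[:,:,::-1]); c=arm.get_calibration(n); print(n,{k:np.round(v,4).tolist() for k,v in c.items()})
o=arm.observe();print(o["t"],o["ee_pos"],o["tool_rot"],o["opening"],arm.hold_point_z,o["wrist_force"])
E
```

```text
pics
scene {'K': [[513.4406, 0.0, 318.355], [0.0, 513.4406, 247.5492], [0.0, 0.0, 1.0]], 'xyz': [0.0519, 0.6433, 0.9302], 'rotation': [0.116, -0.2933, 0.8764, -0.3638]}
side {'K': [[468.9519, 0.0, 327.3946], [0.0, 468.9519, 242.9248], [0.0, 0.0, 1.0]], 'xyz': [0.5385, 0.7284, 0.6793], 'rotation': [-0.0069, 0.0068, 0.8979, -0.4401]}
0.1 [ 0.28701023 -0.58264247  0.21375524] [-7.42637110e-04  9.73922731e-01  2.26878634e-01 -2.17880470e-04] 0.09195355885107766 -0.0187 [-0.18457183  0.64696206 -1.39439325]
```

View pics/scene0.png

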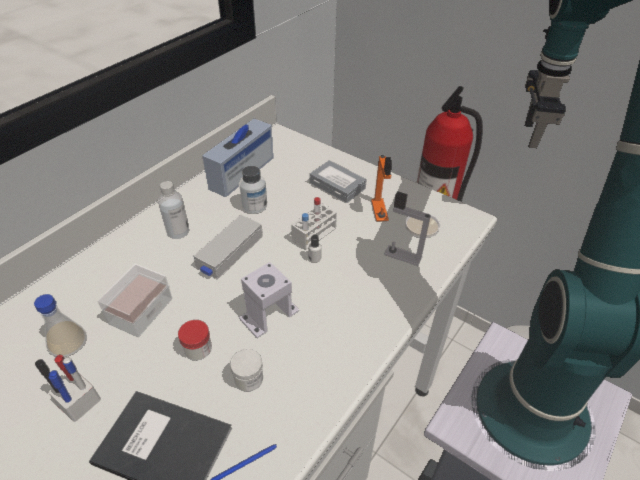

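View pics/side0.png

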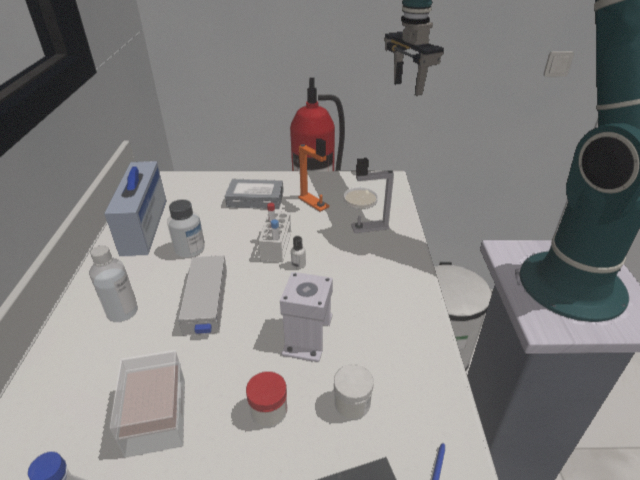

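Candidates for the tool: the grey steel C with black handle, at scene (401,200) / side (362,166), and the orange look-alike at scene (388,165) / side (320,147). The description (steel, not orange) picks the grey one. I'll check it, and the mould, in one composite crop.

Run:
```python
import cv2,numpy as np
s=cv2.imread("pics/scene0.png");d=cv2.imread("pics/side0.png")
f=lambda i,x,y,w=100,h=75:cv2.resize(i[y:y+h,x:x+w],(400,300),interpolation=cv2.INTER_CUBIC)
cv2.imwrite("pics/crop0.png",np.vstack([np.hstack([f(s,218,260),f(s,358,188)]),np.hstack([f(d,260,270,120,90),f(d,330,150,120,90)])]))
```

```text
(no output)
```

View pics/crop0.png

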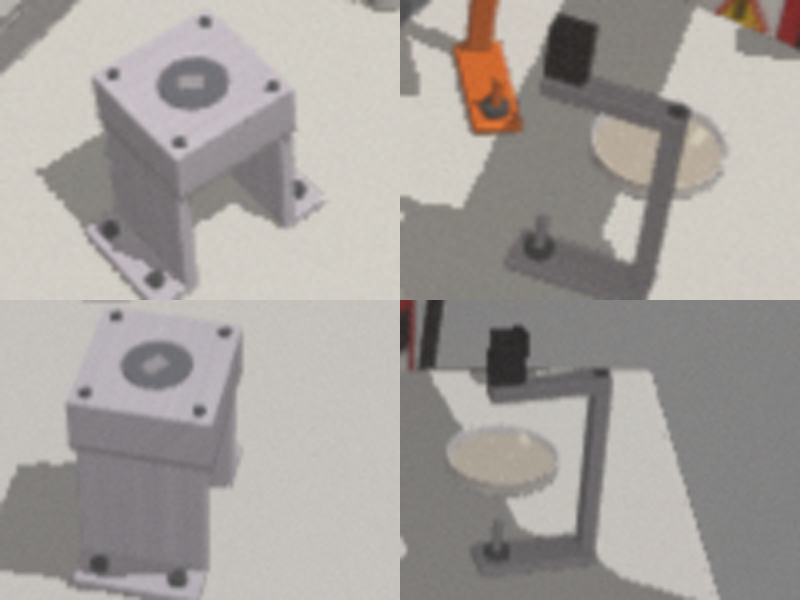

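The crops confirm it: the grey tool, handle at scene (401,200), pin tip (394,242), spine towards the robot. The mould's open front is its lower-right face in the scene view, between (262,300) and (292,283).

```bash
cat > h.py <<'E'
from bench import arm
import numpy as np
from scipy.spatial.transform import Rotation as R
def rot(q): return R.from_quat(np.roll(q,-1)).as_matrix()
def ray(c,uv):
    M=np.array(c["rotation"],float); M=M if M.shape==(3,3) else rot(M)
    d=M@np.linalg.inv(c["K"])@[*uv,1]; return np.array(c["xyz"],float),d/np.linalg.norm(d)
def plane(c,uv,z):
    p,d=ray(c,uv); return p+d*(z-p[2])/d[2]
def tri(c1,u1,c2,u2):
    A=0;b=0;rs=[ray(c1,u1),ray(c2,u2)]
    for p,d in rs:
        P=np.eye(3)-np.outer(d,d);A=A+P;b=b+P@p
    x=np.linalg.solve(A,b);return x,[np.linalg.norm(np.cross(x-p,d)) for p,d in rs]
E
python3 - <<'E'
from h import *
np.set_printoptions(precision=4,suppress=True)
s=arm.get_calibration("scene");d=arm.get_calibration("side")
S=np.array([(241.3,279.5),(268,263),(291.8,283.3),(262.5,300.5)]);D=np.array([(280.4,300.9),(291.5,271),(332.9,277.5),(324.5,308.1)])
for c,A in((s,S),(d,D)):
    P=np.array([plane(c,u,.119) for u in A]);print(P,P.mean(0))
    for i in range(4): e=P[(i+1)%4]-P[i];print(np.linalg.norm(e),np.degrees(np.arctan2(e[1],e[0])))
print("puck",plane(s,(266.3,280.5),.1185),plane(d,(307.1,289.5),.1185))
print("tip",tri(s,(394,242.5),d,(359.1,216)),plane(s,(394,242.5),.038),plane(d,(359.1,216),.038))
# handle top center guess
for n,u,v,z in(("spinetop",(358+278/4,188+108/4),(330+200/3.333,150+73/3.333),.152),("handletopcorners",(358+175/4,188+20/4),(330+108/3.333,150+28/3.333),.192)):
    print(n,plane(s,u,z),plane(d,v,z))
for n,u,v in(("dish",(423,226),(361,198)),("dropper",(315,255),(298,262)),("cupw",(247,385),(353,408)),("cupr",(196,352),(268,415))): print(n,plane(s,u,.0),plane(d,v,.0))
E
```

```text
[[0.6011 0.1647 0.119 ]
 [0.5876 0.0948 0.119 ]
 [0.5103 0.1088 0.119 ]
 [0.5286 0.1804 0.119 ]] [0.5569 0.1372 0.119 ]
0.07115239552556994 -100.91367174141189
0.07856732583607141 169.7440182091848
0.07383999686725601 75.66696979486457
0.07417651283890592 -12.191602622950377
[[0.6037 0.1638 0.119 ]
 [0.5882 0.0878 0.119 ]
 [0.5138 0.1061 0.119 ]
 [0.5298 0.1814 0.119 ]] [0.5589 0.1348 0.119 ]
0.07755076915575262 -101.47427475511228
0.07667302633024349 166.14038746846722
0.07695271214019755 78.02195464643033
0.0759741590186943 -13.427971042286424
puck [0.5579 0.1348 0.1185] [0.5593 0.136  0.1185]
tip (array([ 0.4401, -0.2059,  0.0357]), [np.float64(0.0011635700457480005), np.float64(0.0011635700457479274)]) [ 0.4382 -0.2023  0.038 ] [ 0.4409 -0.2043  0.038 ]
spinetop [ 0.3741 -0.2186  0.152 ] [ 0.3748 -0.2155  0.152 ]
handletopcorners [ 0.4403 -0.2059  0.192 ] [ 0.4409 -0.2049  0.192 ]
dish [ 0.4253 -0.34    0.    ] [ 0.4238 -0.3452  0.    ]
dropper [ 0.5902 -0.0784  0.    ] [ 0.5855 -0.0788  0.    ]
cupw [0.4795 0.2959 0.    ] [0.4846 0.2908 0.    ]
cupr [0.6184 0.3032 0.    ] [0.6217 0.3014 0.    ]
```

```bash
cat >> h.py <<'E'
def go(xyz,yaw=None):
    "travel (cm, tool axes) and turn to put TCP at xyz with gripper x axis at yaw (deg)"
    o=arm.observe(); M=rot(o["tool_rot"]); cur=np.degrees(np.arctan2(M[1,0],M[0,0]))
    dy=0 if yaw is None else (cur-yaw+90)%180-90
    print("now",np.round(o["ee_pos"],4),"yaw %.2f tiltz"%cur,np.round(M[:,2],4),"travel cm",np.round(100*M.T@(np.array(xyz)-o["ee_pos"]),2),"turn %.3f"%np.radians(dy))
E
python3 - <<'E'
from h import *
s=arm.get_calibration("scene");d=arm.get_calibration("side")
print("orange handle",tri(s,(388,165),d,(320,147)),"foot",plane(s,(379,213),0))
print("edge",plane(s,(400,345),0),plane(d,(450,330),0))
go((.43,-.215,.26),11); go((.44,-.205,.26),11)
E
```

```text
orange handle (array([ 0.53437118, -0.30486476,  0.17084521]), [np.float64(0.0002704540851721466), np.float64(0.00027045408517212)]) foot [ 0.54707855 -0.3130709   0.        ]
edge [0.28194425 0.02599932 0.        ] [0.28874118 0.12608593 0.        ]
now [ 0.287  -0.5826  0.2138] yaw 26.23 tiltz [-8.0e-04  1.3e-03 -1.0e+00] travel cm [ 29.07 -26.67  -4.59] turn 0.266
now [ 0.287  -0.5826  0.2138] yaw 26.23 tiltz [-8.0e-04  1.3e-03 -1.0e+00] travel cm [ 30.41 -27.12  -4.59] turn 0.266
```

Call:
drive_tool:
  hand: [1,1,1,1,1,1,1,1,1,1,1,1]
  travel:
    - [0,0,-4.6]
    - [3,-2.7,-4.6]
    - [6,-5.3,-4.6]
    - [9,-8,-4.6]
    - [12,-10.7,-4.6]
    - [15,-13.4,-4.6]
    - [18,-16.1,-4.6]
    - [21,-18.8,-4.6]
    - [24,-21.4,-4.6]
    - [27,-24,-4.6]
    - [30.4,-27.1,-4.6]
    - [30.4,-27.1,-4.6]
  turn: [0.03,0.06,0.1,0.13,0.16,0.2,0.23,0.266,0.266,0.266,0.266,0.266]

```text
t: 1.3
ee_pos: [0.4422, -0.1993, 0.2606]
tool_rot: [-0.001, 0.995, 0.101, 0.0]
wrist_force: [-0.1, -0.1, 0.1]
opening: 0.092
grip_force: 0.0
```

Run:
```python
from h import *
import cv2
c=arm.get_calibration("wrist");cv2.imwrite("pics/w1.png",arm.snapshot("wrist")[:,:,::-1]);np.save("w1.npy",c,allow_pickle=True)
go((.44,-.205,.26),11)
M=np.array(c["rotation"]);M=M if M.shape==(3,3) else rot(M)
q=c["K"]@M.T@(np.array([.44,-.205,.192])-c["xyz"]);print(q/q[2],c["xyz"])
```

```text
now [ 0.4411 -0.2027  0.2605] yaw 11.34 tiltz [-1.e-04  6.e-04 -1.e+00] travel cm [-0.15  0.2   0.05] turn 0.006
[334.34819153 250.72323823   1.        ] [ 0.50693675 -0.18700918  0.43089312]
```

View pics/w1.png

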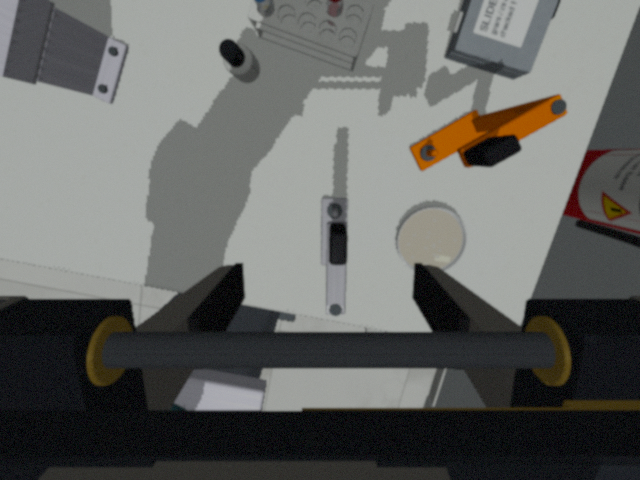

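The wrist view shows the grey tool with black handle at about (338,243), spine top (335,309), pin (335,210); the orange look-alike lies to the upper right, the dish right at (430,238).

Run:
```python
from h import *
import cv2
np.set_printoptions(precision=4,suppress=True)
c=np.load("w1.npy",allow_pickle=True).item();g=cv2.cvtColor(cv2.imread("pics/w1.png"),cv2.COLOR_BGR2GRAY)
print(g[216:270,337:340].mean(1).astype(int)); print(g[255:260,324:352].mean(0).astype(int));print(g[290:300,320:352].mean(0).astype(int));print(g[198:216,316:354:2])
for u in((330,256),(346,256),(338,264),(335,309)): print(u,plane(c,u,.192 if u[1]<300 else .152))
print("pin tip",plane(c,(335,210),.038))
```

```text
[ 63  71  79  85  81  71  52  30  16  11  10   9  10   8   7   6  10  12
  19  22  28  28  27  31  31  29  30  26  31  29  33  30  31  31  31  32
  31  34  35  35  32  34  32  33  33  30  28  43  73 110 135 143 143 144]
[145 139 127 119 106  73  36  27  34  36  36  38  36  33  33  33  30  34
  31  31  25  41  78 126 157 165 167 167]
[167 168 168 167 164 151 135 135 143 146 147 147 148 149 150 147 147 147
 147 148 148 149 146 141 135 141 157 165 167 167 167 168]
[[167 168 160 127 118 118 113 112 108  91  92  90  90  86  89 110 155 167
  166]
 [168 168 160 132 133 130 131 126 117  93  89  90  86  85  86 106 147 168
  168]
 [168 168 154 134 140 140 138 133 119  91  87  89  88  89  89 107 145 167
  167]
 [167 167 153 133 142 141 141 130 109  92  88  90  88  90  92 107 147 166
  170]
 [168 167 155 136 142 144 136 115  92  81  79  86  90  88  92 110 148 167
  169]
 [169 166 156 137 145 142 128  93  74  62  64  74  86  88  92 113 151 167
  166]
 [166 168 158 139 144 145 124  79  59  43  51  62  82  88  93 115 149 167
  168]
 [167 168 156 136 142 141 114  65  45  42  37  44  70  85  91 111 1
[... 306 characters left out ...]
  48  77  88 115 154 167
  168]
 [168 167 156 138 142 125  79  69  65  67  60  46  39  71  95 119 158 169
  169]
 [169 168 159 138 143 126  80  70  68  74  68  48  48  70  95 125 161 168
  169]
 [169 166 158 140 145 130  82  71  73  81  73  53  49  76  93 122 161 169
  169]
 [167 168 158 140 144 135  92  73  75  88  83  58  50  79  92 115 159 168
  170]
 [170 167 158 141 145 137 102  71  79  88  81  55  53  82  90 113 160 167
  168]
 [169 166 157 139 146 141 118  81  75  86  80  58  65  87  91 112 158 168
  167]]
(330, 256) [ 0.4353 -0.2027  0.192 ]
(346, 256) [ 0.4377 -0.2144  0.192 ]
(338, 264) [ 0.4304 -0.2098  0.192 ]
(335, 309) [ 0.3749 -0.2199  0.152 ]
pin tip [ 0.4464 -0.207   0.038 ]
```

Call:
drive_tool:
  hand: [1,1,1,1,1,1,1]
  travel:
    - [-0.05,0.4,0]
    - [-0.05,0.4,3]
    - [-0.05,0.4,6]
    - [-0.05,0.4,8]
    - [-0.05,0.4,10]
    - [-0.05,0.4,10]
    - [-0.05,0.4,10]
  turn: [0.006,0.006,0.006,0.006,0.006,0.006,0.006]

```text
t: 2.05
ee_pos: [0.44, -0.2111, 0.1606]
tool_rot: [0.0, 0.996, 0.091, -0.0]
wrist_force: [0.4, 0.0, 0.5]
opening: 0.0921
grip_force: 0.0
```

Run:
```python
from h import *
go((.441,-.207,.160),10.8)
```

```text
now [ 0.44   -0.2111  0.1606] yaw 10.50 tiltz [-7.e-04 -1.e-04 -1.e+00] travel cm [ 0.17 -0.38  0.06] turn -0.005
```

Call:
drive_tool:
  hand: [1,1,0,0,0,0,0,0,0,0]
  travel:
    - [0.15,-0.35,0]
    - [0.15,-0.35,0]
    - [0.15,-0.35,0]
    - [0.15,-0.35,0]
    - [0.15,-0.35,0]
    - [0.15,-0.35,0]
    - [0.15,-0.35,0]
    - [0.15,-0.35,0]
    - [0.15,-0.35,0]
    - [0.15,-0.35,0]
  turn: [-0.005,-0.005,-0.005,-0.005,-0.005,-0.005,-0.005,-0.005,-0.005,-0.005]

```text
t: 3.05
ee_pos: [0.4413, -0.206, 0.1605]
tool_rot: [0.0, 0.995, 0.095, -0.0]
wrist_force: [-0.5, 0.3, -0.5]
opening: 0.0297
grip_force: 0.0
```

Call:
drive_tool:
  hand: [0,0,0,0,0,0,0,0,0]
  travel:
    - [0,0,0]
    - [0,0,0]
    - [0,0,0]
    - [0,0,0]
    - [0,0,0]
    - [0,0,-1]
    - [0,0,-2]
    - [0,0,-2]
    - [0,0,-2]
  turn: [0,0,0,0,0,0,0,0,0]

```text
t: 3.95
ee_pos: [0.4415, -0.2061, 0.1811]
tool_rot: [0.0, 0.995, 0.095, 0.0]
wrist_force: [0.1, 0.2, -2.6]
opening: 0.0138
grip_force: 30.0
```

Run:
```python
from h import *
o=arm.observe();print(o["wrist_force"],o["opening"],o["moment"])
go((.430,.163,.181),-12.7)
```

```text
[ 0.1080892   0.17671274 -2.55255172] 0.013758490670162543 [ 0.08028861 -0.05978949  0.06647298]
now [ 0.4415 -0.2061  0.1811] yaw 10.92 tiltz [ 8.e-04 -5.e-04 -1.e+00] travel cm [ 5.870e+00 -3.646e+01 -1.000e-02] turn 0.412
```

Call:
drive_tool:
  hand: [0,0,0,0,0,0,0,0,0,0,0,0]
  travel:
    - [0.1,-1,0]
    - [0.5,-3,0]
    - [1,-6,0]
    - [1.5,-9.5,0]
    - [2.1,-13,0]
    - [2.7,-17,0]
    - [3.4,-21,0]
    - [4,-25,0]
    - [4.6,-28.5,0]
    - [5.1,-32,0]
    - [5.6,-35,0]
    - [5.9,-36.4,0]
  turn: [0.01,0.03,0.07,0.11,0.15,0.2,0.24,0.28,0.32,0.36,0.4,0.412]

```text
t: 5.15
ee_pos: [0.4289, 0.1662, 0.1805]
tool_rot: [-0.0, 0.994, -0.109, -0.0]
wrist_force: [-0.1, -1.0, -2.7]
opening: 0.0137
grip_force: 30.0
```

Call:
drive_tool:
  hand: [0,0,0]
  travel:
    - [0,0,0]
    - [0,0,0]
    - [0,0,0]
  turn: [0,0,0]

```text
t: 5.45
ee_pos: [0.43, 0.1613, 0.1803]
tool_rot: [0.001, 0.994, -0.111, -0.0]
wrist_force: [-0.6, 0.4, -3.9]
opening: 0.0137
grip_force: 30.0
```

Run:
```python
from h import *
import cv2
I=[]
for n in("scene","side"):
    a=arm.snapshot(n)[:,:,::-1];cv2.imwrite(f"pics/{n}2.png",a)
    x,y=(200,180) if n=="scene" else (260,200)
    I.append(cv2.resize(a[y:y+200,x:x+133],(400,600),interpolation=cv2.INTER_CUBIC))
cv2.imwrite("pics/c2.png",np.hstack(I));go((.43,.163,.181),-12.7)
```

```text
now [0.4302 0.1614 0.1804] yaw -12.79 tiltz [-3.e-04 -6.e-04 -1.e+00] travel cm [-0.06 -0.15 -0.06] turn -0.002
```

View pics/c2.png

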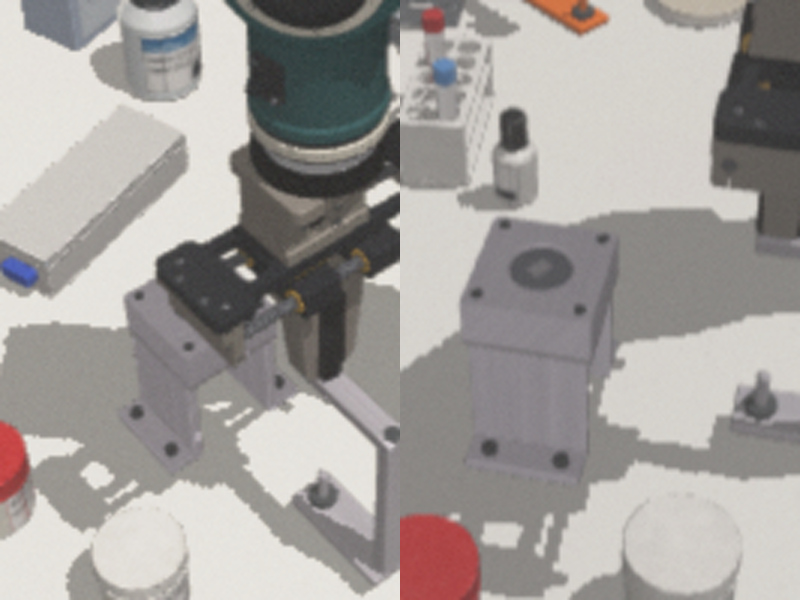

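The scene/side crops show the held tool in front of the mould: pin tip at scene (307,338), side (381,325); the puck at side (307,289).

Run:
```python
from h import *
np.set_printoptions(precision=4,suppress=True)
s=arm.get_calibration("scene");d=arm.get_calibration("side")
t=tri(s,(307.1,337.5),d,(380.7,324.5));print("tip tri",t, plane(s,(307.1,337.5),.058),plane(d,(380.7,324.5),.058))
m=np.array([.5585,.1355]);ax=np.radians(-12.7);X=np.array([np.cos(ax),np.sin(ax)]);Y=np.array([-X[1],X[0]])
for p in(t[0],plane(s,(307.1,337.5),.058),plane(d,(380.7,324.5),.058),arm.observe()["ee_pos"]): r=p[:2]-m;print(r@X,r@Y)
```

```text
tip tri (array([0.4295, 0.1619, 0.0559]), [np.float64(0.000460668162962255), np.float64(0.0004606681629622554)]) [0.4283 0.1635 0.058 ] [0.43   0.1632 0.058 ]
-0.13166455082446354 -0.002641562861042084
-0.13319377472682495 -0.0013315414269931317
-0.13145835685278537 -0.0012342913384351768
-0.13082481326181905 -0.002942085163380024
```

Call:
drive_tool:
  hand: [0,0,0,0,0,0,0,0,0,0,0,0]
  travel:
    - [0.5,-0.1,0]
    - [1.5,-0.1,0]
    - [3,-0.1,0]
    - [4.5,-0.1,0]
    - [6,-0.1,0]
    - [7.5,-0.1,0]
    - [9,-0.1,0]
    - [10.5,-0.1,0]
    - [11.7,-0.1,0]
    - [12.5,-0.1,0]
    - [12.5,-0.1,0]
    - [12.5,-0.1,0]
  turn: [0,0,0,0,0,0,0,0,0,0,0,0]

```text
t: 6.75
ee_pos: [0.5519, 0.1363, 0.1803]
tool_rot: [0.0, 0.994, -0.11, -0.0]
wrist_force: [-0.1, -0.2, -3.3]
opening: 0.0138
grip_force: 30.0
```

Call:
drive_tool:
  hand: [0,0,0,0,0]
  travel:
    - [0,0,-0.8]
    - [0,0,-1.6]
    - [0,0,-1.9]
    - [0,0,-1.9]
    - [0,0,-1.9]
  turn: [0,0,0,0,0]

```text
t: 7.25
ee_pos: [0.5523, 0.1361, 0.1998]
tool_rot: [0.0, 0.994, -0.11, 0.0]
wrist_force: [-0.7, -0.8, -2.5]
opening: 0.0139
grip_force: 30.0
```

```bash
cat >> h.py <<'E'
TOFF=np.array([-.0010,.0020])  # tip minus TCP, world xy
def rel():
    o=arm.observe();m=np.array([.5585,.1355]);M=rot(o["tool_rot"])[:2,:2]
    tip=o["ee_pos"][:2]+np.array([-.0010,.0020])
    print("tip rel axis, gripper xy mm",np.round(1000*M.T@(tip-m),1),"tip z",round(o["ee_pos"][2]-.1605+.038,4),"F",np.round(o["wrist_force"],2),"t",round(o["t"],2))
E
python3 - <<'E'
from h import *
rel()
E
```

```text
tip rel axis, gripper xy mm [-7.6 -1. ] tip z 0.0773 F [-0.74 -0.78 -2.51] t 7.25
```

Call:
drive_tool:
  hand: [0,0,0,0]
  travel:
    - [0,0,-0.2]
    - [0,0,-0.3]
    - [0,0,-0.4]
    - [0,0,-0.4]
  turn: [0,0,0,0]

```text
t: 7.65
ee_pos: [0.5521, 0.136, 0.2028]
tool_rot: [0.0, 0.994, -0.11, -0.0]
wrist_force: [1.6, 0.5, -7.4]
opening: 0.0136
grip_force: 30.0
```

Call:
drive_tool:
  hand: [0,0,0,0,0,0,0]
  travel:
    - [0,0,0.5]
    - [0.2,0.6,0.5]
    - [0.2,0.6,0.5]
    - [0.2,0.6,0.2]
    - [0.2,0.6,0]
    - [0.2,0.6,-0.1]
    - [0.2,0.6,-0.1]
  turn: [0,0,0,0,0,0,0]

```text
t: 8.35
ee_pos: [0.5524, 0.1297, 0.2032]
tool_rot: [0.0, 0.994, -0.11, -0.001]
wrist_force: [3.2, 0.8, -16.2]
opening: 0.014
grip_force: 30.0
```

Run:
```python
from h import *
rel()
```

```text
tip rel axis, gripper xy mm [-6.1  5.3] tip z 0.0807 F [  3.17   0.79 -16.18] t 8.35
```

Call:
drive_tool:
  hand: [0,0,0,0,0,0,0]
  travel:
    - [0,0,0.6]
    - [0.6,0.2,0.6]
    - [0.6,0.2,0.6]
    - [0.6,0.2,0.3]
    - [0.6,0.2,0.1]
    - [0.6,0.2,0]
    - [0.6,0.2,0]
  turn: [0,0,0,0,0,0,0]

```text
t: 9.05
ee_pos: [0.5586, 0.1267, 0.205]
tool_rot: [-0.0, 0.994, -0.11, 0.0]
wrist_force: [-0.7, -0.0, -3.4]
opening: 0.0141
grip_force: 30.0
```

Run:
```python
from h import *
rel()
```

```text
tip rel axis, gripper xy mm [0.6 6.8] tip z 0.0825 F [-0.69 -0.01 -3.44] t 9.05
```

In the hole. Continue upward gently.

Call:
drive_tool:
  hand: [0,0,0,0,0,0]
  travel:
    - [0,0,-0.1]
    - [0,0,-0.2]
    - [0,0,-0.3]
    - [0,0,-0.4]
    - [0,0,-0.5]
    - [0,0,-0.5]
  turn: [0,0,0,0,0,0]

```text
t: 9.65
ee_pos: [0.5586, 0.1267, 0.2097]
tool_rot: [-0.0, 0.994, -0.11, 0.0]
wrist_force: [-0.5, 0.5, -2.8]
opening: 0.0138
grip_force: 30.0
```

Call:
drive_tool:
  hand: [0,0,0,0,0,0,0]
  travel:
    - [0,0,-0.1]
    - [0,0,-0.2]
    - [0,0,-0.3]
    - [0,0,-0.4]
    - [0,0,-0.5]
    - [0,0,-0.6]
    - [0,0,-0.6]
  turn: [0,0,0,0,0,0,0]

```text
t: 10.35
ee_pos: [0.5579, 0.126, 0.2147]
tool_rot: [0.001, 0.994, -0.11, -0.001]
wrist_force: [2.1, 0.2, -14.2]
opening: 0.0138
grip_force: 30.0
```

Call:
drive_tool:
  hand: [0,0,0,0,0,0,0]
  travel:
    - [0,0,-0.1]
    - [0,0,-0.2]
    - [0,0,-0.3]
    - [0,0,-0.4]
    - [0,0,-0.5]
    - [0,0,-0.6]
    - [0,0,-0.6]
  turn: [0,0,0,0,0,0,0]

```text
t: 11.05
ee_pos: [0.5581, 0.1262, 0.2216]
tool_rot: [0.0, 0.994, -0.11, -0.0]
wrist_force: [-0.6, -2.0, -15.7]
opening: 0.0138
grip_force: 30.0
```

Call:
drive_tool:
  hand: [0,0,0,0,0]
  travel:
    - [0,0,-0.1]
    - [0,0,-0.2]
    - [0,0,-0.3]
    - [0,0,-0.3]
    - [0,0,-0.3]
  turn: [0,0,0,0,0]

```text
t: 11.55
ee_pos: [0.5583, 0.1264, 0.225]
tool_rot: [0.0, 0.994, -0.11, -0.0]
wrist_force: [-0.9, -4.1, -14.4]
opening: 0.0138
grip_force: 30.0
```

Run:
```python
from h import *
import cv2
rel()
I=[]
for n in("scene","side"):
    a=arm.snapshot(n)[:,:,::-1]
    x,y=(220,230) if n=="scene" else (260,250)
    I.append(cv2.resize(a[y:y+120,x:x+80],(400,600),interpolation=cv2.INTER_CUBIC))
cv2.imwrite("pics/c3.png",np.hstack(I))
```

```text
tip rel axis, gripper xy mm [0.4 7.2] tip z 0.1025 F [ -0.92  -4.08 -14.42] t 11.55
```

View pics/c3.png

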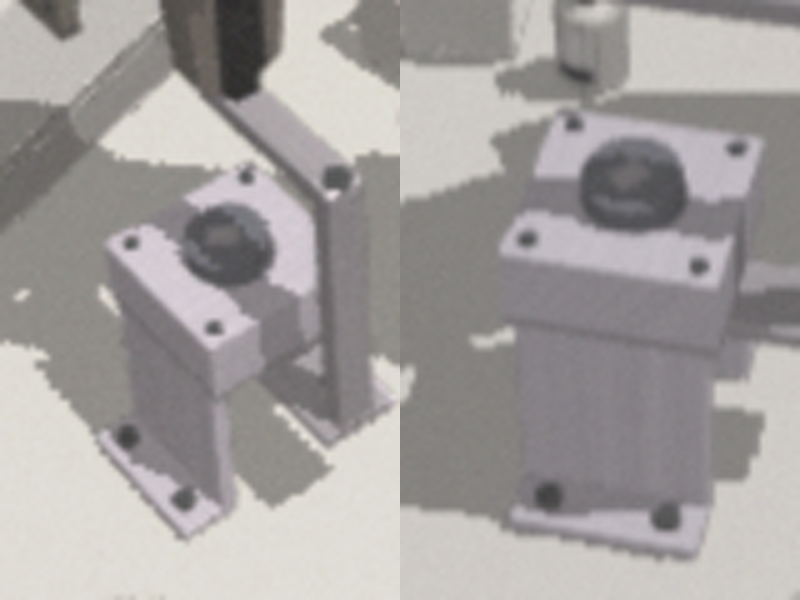

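The puck stands well proud (scene crop (228,245), side crop (633,185)) by about 12–13 mm and upright. Lower now.

Call:
drive_tool:
  hand: [0,0,0,0,0,0,0,0,0]
  travel:
    - [0,0,0.3]
    - [0,0,0.8]
    - [0,0,1.4]
    - [0,0,2]
    - [0,0,2.7]
    - [0,0,3.4]
    - [0,-0.3,4.2]
    - [0,-0.6,4.4]
    - [0,-0.6,4.4]
  turn: [0,0,0,0,0,0,0,0,0]

```text
t: 12.55
ee_pos: [0.5595, 0.1333, 0.18]
tool_rot: [-0.0, 0.994, -0.11, -0.0]
wrist_force: [0.5, 0.9, -2.6]
opening: 0.0136
grip_force: 30.0
```

Call:
drive_tool:
  hand: [0,0,0,0,0,0,0,0,0,0,0,0]
  travel:
    - [-0.5,0,0]
    - [-1.5,0,0]
    - [-3,0,0]
    - [-4.5,0,0]
    - [-6,0,0]
    - [-7.5,0,0]
    - [-9,0,0]
    - [-10.5,0,0]
    - [-12,0,0]
    - [-13,0,0]
    - [-13,0,0]
    - [-13,0,0]
  turn: [0,0,0,0,0,0,0,0,0,0,0,0]

```text
t: 13.75
ee_pos: [0.4334, 0.161, 0.1808]
tool_rot: [-0.0, 0.994, -0.11, 0.001]
wrist_force: [0.6, -0.3, -2.7]
opening: 0.0139
grip_force: 30.0
```

Run:
```python
from h import *
rel(); o=arm.observe();print(o["moment"],o["opening"])
go((*o["ee_pos"][:2],.1605))
```

```text
tip rel axis, gripper xy mm [-129.1    0.9] tip z 0.0583 F [ 0.59 -0.27 -2.75] t 13.75
[ 0.01155172 -0.06666757  0.01304598] 0.013889681427976695
now [0.4334 0.161  0.1808] yaw -12.68 tiltz [ 1.e-03  1.e-04 -1.e+00] travel cm [-0.    0.    2.03] turn 0.000
```

Call:
drive_tool:
  hand: [0,0,0,0,0,0,0]
  travel:
    - [0,0,0.6]
    - [0,0,1.2]
    - [0,0,1.7]
    - [0,0,1.9]
    - [0,0,2]
    - [0,0,2.05]
    - [0,0,2.05]
  turn: [0,0,0,0,0,0,0]

```text
t: 14.45
ee_pos: [0.433, 0.1609, 0.1606]
tool_rot: [0.0, 0.994, -0.11, 0.0]
wrist_force: [-1.2, -1.4, 4.5]
opening: 0.0137
grip_force: 30.0
```

Foot on the bench. Release and withdraw upward.

Call:
drive_tool:
  hand: [0.5,0.5,0.5,0.5,0.5,0.5,0.5,0.5,0.5,0.5]
  travel:
    - [0,0,0]
    - [0,0,0]
    - [0,0,0]
    - [0,0,0]
    - [0,0,0]
    - [0,0,0]
    - [0,0,-2]
    - [0,0,-5]
    - [0,0,-8]
    - [0,0,-10]
  turn: [0,0,0,0,0,0,0,0,0,0]

```text
t: 15.45
ee_pos: [0.4335, 0.1613, 0.2621]
tool_rot: [-0.0, 0.994, -0.11, 0.001]
wrist_force: [-0.2, -0.6, 0.1]
opening: 0.046
grip_force: 0.0
```

Run:
```python
from h import *
import cv2
rel()
a=arm.snapshot("side")[:,:,::-1];b=arm.snapshot("scene")[:,:,::-1]
cv2.imwrite("pics/c4.png",np.hstack([cv2.resize(b[180:405,200:350],(400,600)),cv2.resize(a[200:425,270:420],(400,600))]))
```

```text
tip rel axis, gripper xy mm [-129.1    0.5] tip z 0.1396 F [-0.24 -0.55  0.11] t 15.45
```

View pics/c4.png

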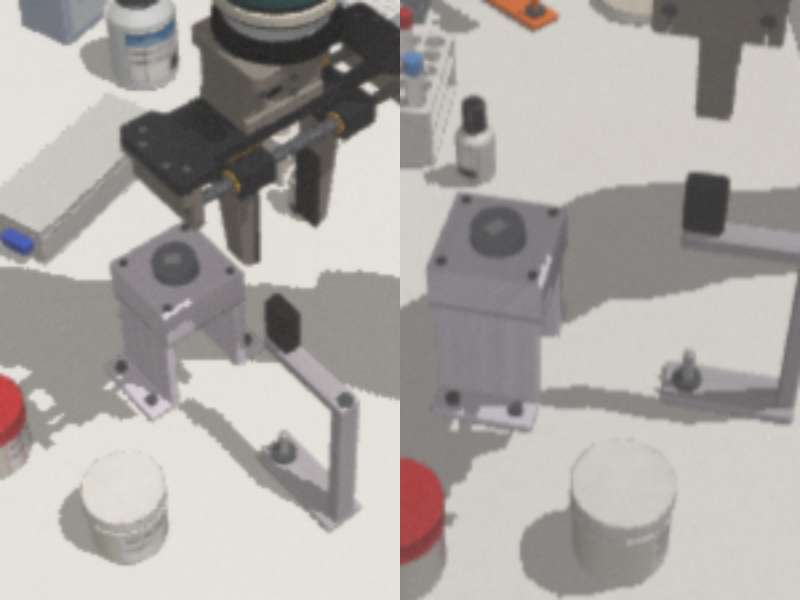

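The tool stands upright on its foot, clear of the mould (handle at side crop (706,205)), the puck is still proud and upright at side crop (497,230), and the cups and dropper have not moved.

```bash
python3 -c "
from bench import arm
print(arm.close_job())"
```

```text
the job is handed in; nothing more can be done
None
```

The job is handed in at about 15.5 s of robot time: the puck stands roughly 12–13 mm proud and upright, the tool stands released on its foot about 130 mm from the mould's centre, and no bystander was touched; hand-in returned no verdict.

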